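Point out the next can and plaque to the helper at a spray painter's stall

ROBOT

A 6-joint arm with a two-finger parallel gripper is mounted at the origin on the work surface. World frame = base frame: x ahead of the robot, y to its left, z up, the work surface at z = 0. Lengths are in m, angles in rad, forces in N, time in s.
With the tool pointing down it reaches from about 0.4 to 0.825 m from the base axis. Payload 7 kg.
Tool frame: the origin (TCP) lies midway between the tips of the shut fingers; the grasp point (between the pads) lies 19 mm behind it; z points along the fingers, y is the line along which they close (so a half turn about z gives the same grasp; the last joint's range is limited). The gripper opens to 88 mm and grips with 3 to 60 N. Pads are 19 mm wide; open, the fingers measure 130 mm over their backs; the gripper's body (78 mm by 193 mm) begins 47 mm behind the grasp point.
Start: joints at [-1.033, 0.359, 0.012, 0, -1.224, -0.288], TCP at [0.167, -0.654, 0.227] pointing down, gripper open.
Joint ranges: [-3.07, 3.07], [-1.43, 2.12], [-1.02, 1.25], [-3.03, 1.67], [-3.05, -0], [-3.03, 3.03]. Speed limits (rad/s): [2.39, 2.39, 3.01, 3.14, 3.14, 3.14].

INTERFACE

Orientations are given as [roll, pitch, yaw] about the fixed x, y, z axes, in that order (R = Rz(yaw) Ry(pitch) Rx(roll)).
In Python, from station import arm gives the robot as it stands. The module is installed in compiled form; this text tells all that it offers.
- The arm moves only by the tool carry_out, never from a script. Its argument "commands" is a list of rows, each a list of 4 numbers: the shift along the world's x, y, z in units of 50 mm (1.0 is 50 mm), then the turn about the world's z in units of 6 degrees (1.0 is 6 degrees). A call has exactly 10 rows; each row is the pose to reach, as a shift and turn from the pose commanded when the call began; what a row does not reach only later rows make up. A row lasts 1/8 s, in which the tool goes at most 62.5 mm and 10.7 degrees, less where a joint would pass 70% of its speed; a pose out of reach is approached as far as the arm can. A call with a gripper value outside its range is refused whole. "claw" is the closure, from 0 (fully open) to 1 (shut), set as the call begins (left out, the last holds). The fingers move at their own pace and stop on an object; "force" is the grip in N (left out, the last holds). Time passes only in rows, so rows that repeat a pose let the fingers close, or fill a call up. It gives the time, the measured TCP pose, the force, the opening and the grip force at its end, in the units of the state.
- arm.get_state(): the state, without advancing time (a new reading comes with each control period).
- arm.grab_frame(name): name is "scene" or "side" or "wrist"; returns a dict with "pixels" (400x640x3 uint8, red, green, blue), "fx", "fy", "cx", "cy" (pixels), "eye" and "orientation" of the camera in the world. Camera axes: x right, y down, z forward; pixel columns grow to the right and rows downward; lengths in m; the calibration is good to about 2 mm. A picture is of the moment at which its call begins. There is no depth.
- arm.job_done(): hands the job in; it is judged then, once.
Trained networks look in a picture, given as the dict that the camera call returned (one of the last four; its "shot" number tells which), for a name from the list of things; names that differ only in an ending like _2 or _b are one class to them, and where a whole thing is asked for, a point or a joint stands for the part that bears it (a point fixed in the world has none). Each returns a list of dicts, best first, with "conf" (0 to 1); they miss things now and then, are a little off and sometimes report something else, mostly with a low value. They report only what shows in the picture. A call takes as long as a camera call. They do not tell look-alikes from the thing itself.
- arm.regions_of(picture, query): "pixels" (400x640 bool, what is visible of it) and "uv" ([column, row] in pixels, amid what is visible of it).
- arm.mark_of(picture, query): "uv" ([column, row] in pixels: a listed point, or the origin of a listed thing).
The state is a dict: "t": time; "q": joint angles; "qd": joint speeds; "joint_efforts": joint torques, N m; "eef_pos": TCP position; "ee_rot": TCP orientation; "force": force on the tool from outside, world axes, zero at the start; "moment": the same for the moment, N m; "width": finger opening in m; "gripper_force": force on a finger pad.
Only numpy, scipy, OpenCV 4.12 (cv2) and the standard library are available. Lean on these libraries where they do the work, as an engineer would, in place of code of your own. Each camera call takes 0.05 s, during which the arm holds its last target. There are 200 camera calls.

TASK

Show the stall's helper the next job by pointing: first at the fresh spray can, the only one in the crate that still wears its big round cap, then at the surfboard-shaped plaque blank. Each time hold the fingertips a couple of centimetres above the middle of it for a good two seconds, then, when both have been shown, draw the hand well clear of both. Only point: touch and move nothing on the stall, and do not bring the fingertips down close over any other can or the round plaque, as if that were meant.

Things in the scene. Friction and masses are not known exactly. Their poses are not given: they have to be found in the camera images.
- cap_top (a point): centre of the flat top of the cap of the fresh can, the thing to point at first. The can stands upright in one of the six cells of the crate; it is 65 mm across and 205 mm tall with its plain cap, 62 mm across and 50 mm high, so that the cap's top is 211 mm above the table. Neighbouring cans stand 74 mm away, centre to centre
- surfboard_mid (a point): centre of the upper face of the surfboard-shaped plaque, the thing to point at second: plain wood, pointed at both ends, 240 mm long (its x), 84 mm wide, 12 mm thick, with a thin dark line along its middle, lying flat; the face is 12 mm above the table
- crate: fixed plastic crate for cans, open on top, 160 mm (its x) by 234 mm (its y), walls 125 mm high; a rim lip reaches 10 mm further out; two rows of three cells. Origin: centre of its underside, z up. Round the work, along the far edge and both sides of the table, stands fixed equipment up to 270 mm high (tubs on the left, brush jar and flat drum lid at the far edge, toolbox on the right)
- can1: an uncapped spray can standing in a cell of the crate: body 65 mm across, sloping metal shoulder, small spray nozzle 15 mm across on top; 200 mm tall overall. Origin: centre of its underside, 6 mm above the table; z up
- can2: an uncapped spray can standing in a cell of the crate: body 65 mm across, sloping metal shoulder, small spray nozzle 15 mm across on top; 200 mm tall overall. Origin: centre of its underside, 6 mm above the table; z up
- can3: an uncapped spray can standing in a cell of the crate: body 65 mm across, sloping metal shoulder, small spray nozzle 15 mm across on top; 200 mm tall overall. Origin: centre of its underside, 6 mm above the table; z up
- can4: an uncapped spray can standing in a cell of the crate: body 65 mm across, sloping metal shoulder, small spray nozzle 15 mm across on top; 200 mm tall overall. Origin: centre of its underside, 6 mm above the table; z up
- can5: an uncapped spray can standing in a cell of the crate: body 65 mm across, sloping metal shoulder, small spray nozzle 15 mm across on top; 200 mm tall overall. Origin: centre of its underside, 6 mm above the table; z up
- round_plaque: round plain-wood plaque, 150 mm across, 12 mm thick, lying flat; not the one meant. Origin: centre of its underside
- loose_cap: a can's cap standing by itself on the table, 62 mm across, 50 mm high; leave it alone. Origin: centre of its underside
- scraper: paint scraper lying on the table near the robot, 183 mm long along its x (96 mm of it on the handle side, -x), 46 mm wide, 16 mm high; leave it alone. Origin: on its underside, where handle meets blade
There are look-alikes about, which are no part of the job. Leave any pink look-alike of the part that bears surfboard_mid alone. Leave any purple look-alike of the part that bears cap_top alone.

How it is judged:
On the way, in this order (a step that is already met when the one before it is completed fails the run):
1. the hand points at the capped can: held just above the middle of its cap for 1.5 s (horizontal distance between the grasp point and cap_top below 0.025 m and z of the grasp point in the frame of cap_top between 0 and 0.085 m), for 1.5 s.
2. then the hand points at the surfboard plaque: held just above its middle for 1.5 s (horizontal distance between the grasp point and surfboard_mid below 0.03 m and z of the grasp point in the frame of surfboard_mid between 0 and 0.085 m), for 1.5 s.
At the end, for the whole second after the job is handed in: both have been shown; the hand ends over 120 mm from both, and every can, plaque, cap and tool is within 6 mm of where it was (distance between the grasp point and cap_top above 0.12 m and distance between the grasp point and surfboard_mid above 0.12 m and distance of each of can1, can2, can3, can4, can5, round_plaque, loose_cap, scraper, cap_top, surfboard_mid from where it was at the start of the episode below 0.006 m); the robot touches nothing.
It fails at once if the hand or arm touches something (contact force between any of the fingers, the arm and anything else above 0.5 N).
It fails at once if something is moved or lifted (distance of any of can1, can2, can3, can4, can5, round_plaque, loose_cap, scraper, cap_top, surfboard_mid from where it was at the start of the episode above 0.006 m).
It fails at once if the fingertips come down close over another can or the round plaque (grasp point within 50 mm of its top, near its axis) ((horizontal distance between the grasp point and can1 below 0.02 m and z of the grasp point in the frame of can1 below 0.25 m) or (horizontal distance between the grasp point and can2 below 0.02 m and z of the grasp point in the frame of can2 below 0.25 m) or (horizontal distance between the grasp point and can3 below 0.02 m and z of the grasp point in the frame of can3 below 0.25 m) or (horizontal distance between the grasp point and can4 below 0.02 m and z of the grasp point in the frame of can4 below 0.25 m) or (horizontal distance between the grasp point and can5 below 0.02 m and z of the grasp point in the frame of can5 below 0.25 m) or (horizontal distance between the grasp point and round_plaque below 0.04 m and height (world z) of the grasp point below 0.062 m)).
It also fails if it takes over 53 s, if anything falls off the work surface, if the arm or the gripper's body presses on something with over 40 N, if the wrist force passes 120 N, or if a joint passes its speed limit or range.

## Working session

There is one attempt and no reset: what is moved stays moved. The work goes in short steps, Python scripts to look and compute and a tool call to move; the robot and the scene stay as the last step left them, time stands still between calls to the robot, and variables do not carry over. Pictures are saved under pics/ and viewed, at most 10 in all, crops included, and the job is handed in when it is done.

Besides the shell and the picture viewer there is one more tool, called after ">>>" in YAML: its name, and indented under it one key for each argument. carry_out: Moves the arm, as the interface text tells. Its arguments: {"type":"object","properties":{"commands":{"type":"array","items":{"type":"array","items":{"type":"number"}}},"claw":{"type":"number"},"force":{"type":"number"}},"required":["commands"]}

```bash
mkdir -p pics
cat > h.py <<'E'
import numpy as np, cv2
from scipy.spatial.transform import Rotation as Ro
from station import arm
def camR(f):
    o=np.array(f["orientation"],float)
    if o.shape==(3,3): return o
    return Ro.from_euler("xyz",o).as_matrix() if o.size==3 else Ro.from_quat(o).as_matrix()
def at(f,uv,z):
    d=camR(f)@np.array([(uv[0]-f["cx"])/f["fx"],(uv[1]-f["cy"])/f["fy"],1])
    e=np.array(f["eye"]); return e+d*(z-e[2])/d[2]
E
python3 - <<'E'
from h import *
print(arm.get_state()["eef_pos"],arm.get_state()["ee_rot"])
Z={"cap_top":.211,"surfboard_mid":.012,"crate":0,"can1":.006,"round_plaque":0,"loose_cap":0,"scraper":0}
for n in ("scene","side"):
    f=arm.grab_frame(n); print(n,f["eye"],f["orientation"])
    cv2.imwrite(f"pics/{n}.png",f["pixels"][:,:,::-1])
    for q,z in Z.items():
        for r in arm.mark_of(f,q):
            if r["conf"]>.2: print(q,round(r["conf"],2),np.round(r["uv"]),at(f,r["uv"],z).round(3))
E
```

```text
[ 0.1667045  -0.65358958  0.22561521] [ 3.13996537e+00 -1.25543533e-04 -2.89196819e+00]
scene [ 1.45727813 -0.64113153  1.32186097] [-2.3953513  -0.01503223  1.09046634]
cap_top 0.93 [395. 125.] [0.346 0.292 0.211]
cap_top 0.65 [424. 141.] [0.467 0.335 0.211]
surfboard_mid 0.84 [166. 244.] [ 0.34  -0.612  0.012]
surfboard_mid 0.83 [245. 258.] [ 0.515 -0.393  0.012]
surfboard_mid 0.24 [357. 250.] [ 0.656 -0.04   0.012]
crate 0.91 [402. 190.] [0.482 0.27  0.   ]
can1 0.89 [384. 191.] [0.456 0.199 0.006]
can1 0.89 [407. 200.] [0.537 0.253 0.006]
can1 0.56 [423. 193.] [0.534 0.327 0.006]
round_plaque 0.93 [316. 251.] [ 0.591 -0.164  0.   ]
loose_cap 0.71 [357. 249.] [ 0.646 -0.033  0.   ]
scraper 0.86 [295. 202.] [ 0.35  -0.127  0.   ]
scraper 0.5 [319. 252.] [ 0.597 -0.155  0.   ]
side [ 1.07218869 -0.82124009  1.11961414] [-2.41621165  0.01652486  0.68734952]
cap_top 0.66 [392. 102.] [0.467 0.345 0.211]
cap_top 0.57 [351.  94.] [0.322 0.295 0.211]
surfboard_mid 0.65 [165. 300.] [ 0.34  -0.628  0.012]
surfboard_mid 0.62 [263. 271.] [ 0.494 -0.378  0.012]
crate 0.82 [379. 162.] [0.496 0.256 0.   ]
round_plaque 0.7 [329. 244.] [ 0.584 -0.165  0.   ]
loose_cap 0.74 [364. 226.] [ 0.631 -0.034  0.   ]
```

```bash
python3 -c "
import cv2
a=cv2.imread('pics/scene.png')
cv2.imwrite('pics/crop.png',cv2.resize(a[90:240,340:490],None,fx=4,fy=4,interpolation=2))"
```

```text
(no output)
```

View pics/scene.png

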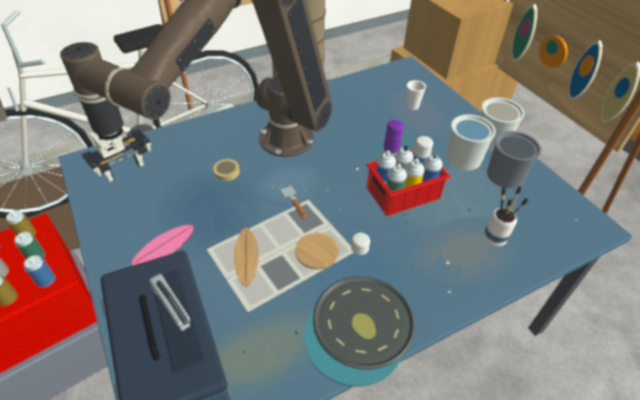

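View pics/crop.png

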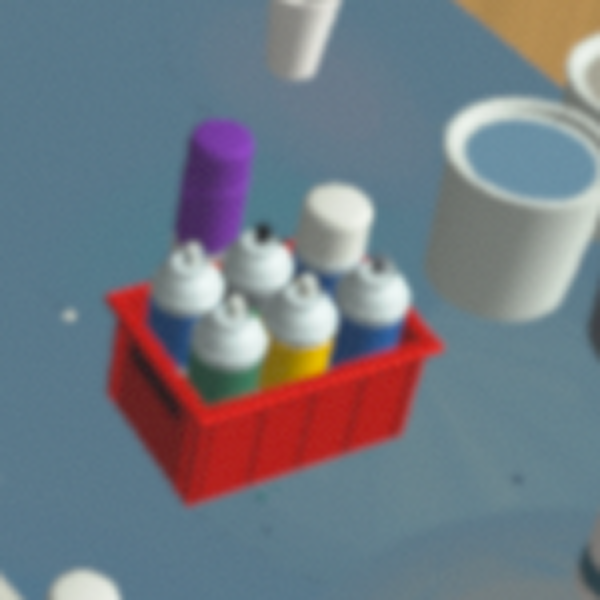

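View pics/side.png

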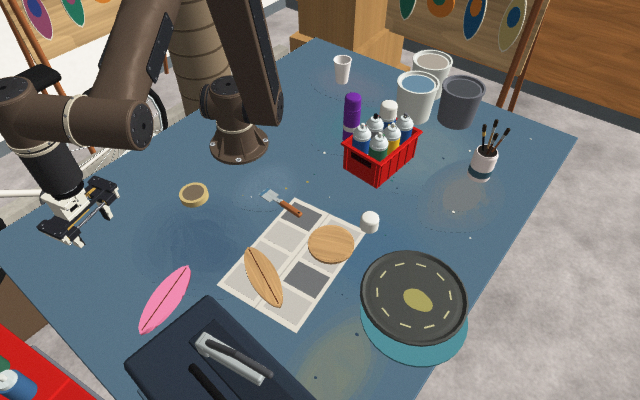

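The cap to show is the white one in the crate's back row (scene 424,140; side 389,104), which puts it near (0.467, 0.340). The plain wood surfboard (scene 245,257) is near (0.505, -0.385). The purple can and pink board are decoys. I'll lift first, then travel high with the fingers shut.

>>> carry_out:
  commands:
    - [0,0,0.8,0]
    - [0,0,1.6,0]
    - [0,0,2.4,0]
    - [0,0,3,0]
    - [0.6,0.8,3,0]
    - [1.2,1.6,3,0]
    - [1.8,2.4,3,0]
    - [2.4,3.2,3,0]
    - [3,4,3,0]
    - [3,4,3,0]
  claw: 1

```text
t: 2.05
eef_pos: [0.3185, -0.4519, 0.3773]
ee_rot: [-3.141, 0.001, -2.888]
force: [-0.8, 0.0, -0.4]
width: 0.0008
gripper_force: 0.0
```

Run:
```python
from h import *
s=arm.get_state();print(s["eef_pos"],s["ee_rot"],s["t"])
f=arm.grab_frame("wrist");print(f["eye"])
cv2.imwrite("pics/w1.png",f["pixels"][:,:,::-1])
for q,z in {"surfboard_mid":.012,"round_plaque":0}.items():
    for r in arm.mark_of(f,q): print(q,round(r["conf"],2),np.round(r["uv"]),at(f,r["uv"],z).round(3))
for r in arm.regions_of(f,"surfboard_mid"): print(r["conf"],at(f,r["uv"],.012).round(3),r["pixels"].sum())
```

```text
[ 0.31848355 -0.45187561  0.37728961] [-3.14068321e+00  1.25869559e-03 -2.88791459e+00] 2.05
[ 0.24887218 -0.4703271   0.53538936]
surfboard_mid 0.57 [221. 145.] [ 0.328 -0.622  0.012]
0.73 [ 0.416 -0.361  0.012] 581
```

View pics/w1.png

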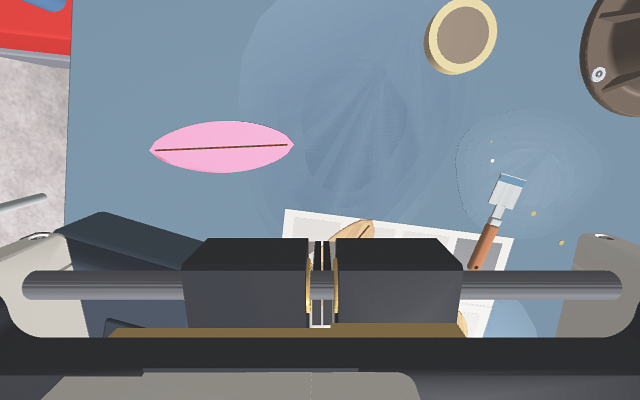

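The wrist view shows the pink decoy at (221,147), but the gripper hides the wooden board at (350,235). The camera looks back toward the base, so I'll go past the board and look again.

>>> carry_out:
  commands:
    - [0.8,0.25,0,0]
    - [1.6,0.5,0,0]
    - [2.4,0.75,0,0]
    - [3.2,1,0,0]
    - [4,1.25,0,0]
    - [4.8,1.5,0,0]
    - [5.4,1.7,0,0]
    - [5.8,1.8,0,0]
    - [5.8,1.8,0,0]
    - [5.8,1.8,0,0]

```text
t: 3.5
eef_pos: [0.6062, -0.3651, 0.3761]
ee_rot: [3.141, -0.001, -2.893]
force: [-1.3, 0.6, 0.8]
width: 0.0002
gripper_force: 0.0
```

Run:
```python
from h import *
s=arm.get_state();print(s["eef_pos"],s["t"])
f=arm.grab_frame("wrist")
cv2.imwrite("pics/w2.png",f["pixels"][:,:,::-1])
for q,z in {"surfboard_mid":.012,"round_plaque":0}.items():
    for r in arm.mark_of(f,q): print(q,round(r["conf"],2),np.round(r["uv"]),at(f,r["uv"],z).round(3))
for r in arm.regions_of(f,"surfboard_mid"):
    print(r["conf"],r["uv"],at(f,r["uv"],.012).round(3),r["pixels"].sum())
```

```text
[ 0.60618533 -0.365132    0.37609614] 3.5
surfboard_mid 0.67 [322.  99.] [ 0.503 -0.391  0.012]
round_plaque 0.97 [437. 184.] [ 0.589 -0.163  0.   ]
0.66 [507.4, 233.6] [ 0.642 -0.015  0.012] 1545
0.61 [328.3, 96.0] [ 0.497 -0.382  0.012] 6205
```

View pics/w2.png

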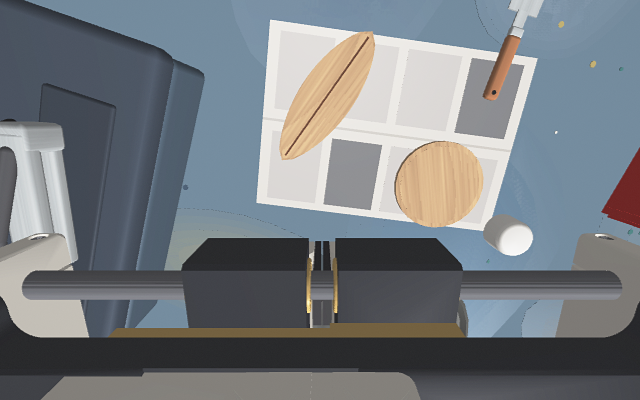

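The wood surfboard runs tip to tip from (373,32) to (281,159). Its middle is near (327,96), which gives (0.499, -0.384). Next I'll move to beyond the crate, staying high.

>>> carry_out:
  commands:
    - [0,0.8,0,0]
    - [0,1.6,0,0]
    - [0,2.4,0,0]
    - [0,3.2,0,0]
    - [0,4,0,0]
    - [0,4.8,0,0]
    - [0,5.6,0,0]
    - [0,6.4,0,0]
    - [0,7.2,0,0]
    - [0,8,0,0]

```text
t: 4.95
eef_pos: [0.6064, 0.0369, 0.3772]
ee_rot: [3.141, 0.001, -2.892]
force: [0.4, 0.4, -0.4]
width: 0.0004
gripper_force: 0.0
```

>>> carry_out:
  commands:
    - [0,0.8,0,0]
    - [0,1.6,0,0]
    - [0,2.4,0,0]
    - [0,3.2,0,0]
    - [0,4,0,0]
    - [0,4.7,0,0]
    - [0,5.2,0,0]
    - [0,5.4,0,0]
    - [0,5.4,0,0]
    - [0,5.4,0,0]

```text
t: 6.2
eef_pos: [0.607, 0.305, 0.3769]
ee_rot: [-3.142, 0.0, -2.893]
force: [-0.0, -0.8, -0.4]
width: 0.0003
gripper_force: 0.0
```

Run:
```python
from h import *
s=arm.get_state();print(s["eef_pos"],s["t"])
f=arm.grab_frame("wrist")
cv2.imwrite("pics/w3.png",f["pixels"][:,:,::-1])
for q,z in {"cap_top":.211,"can1":.006,"crate":0}.items():
    for r in arm.mark_of(f,q): print(q,round(r["conf"],2),np.round(r["uv"]),at(f,r["uv"],z).round(3))
```

```text
[0.60697583 0.30499835 0.37688702] 6.2
cap_top 0.62 [394.  57.] [0.464 0.339 0.211]
can1 0.81 [264.  98.] [0.526 0.188 0.006]
can1 0.8 [304. 109.] [0.527 0.255 0.006]
can1 0.76 [320.  66.] [0.457 0.264 0.006]
can1 0.69 [347. 130.] [0.541 0.33  0.006]
can1 0.62 [272.  48.] [0.451 0.186 0.006]
crate 0.79 [312.  93.] [0.499 0.26  0.   ]
```

View pics/w3.png

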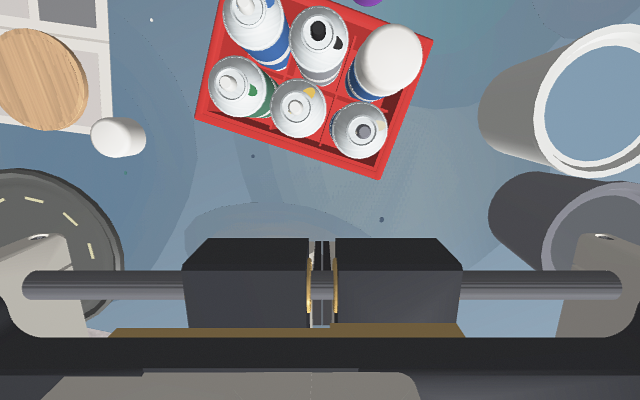

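The white cap's centre is at (394,57), which gives (0.464, 0.339) and agrees with the other two cameras. I'll move over it, then straight down to about 3 cm above.

>>> carry_out:
  commands:
    - [-0.7,0.2,0,0]
    - [-1.4,0.35,0,0]
    - [-2.1,0.5,0,0]
    - [-2.85,0.68,0,0]
    - [-2.85,0.68,0,0]
    - [-2.85,0.68,-0.6,0]
    - [-2.85,0.68,-1.2,0]
    - [-2.85,0.68,-1.8,0]
    - [-2.85,0.68,-2.3,0]
    - [-2.85,0.68,-2.7,0]

```text
t: 7.65
eef_pos: [0.4649, 0.3393, 0.2404]
ee_rot: [-3.141, -0.001, -2.893]
force: [1.0, -0.4, 0.9]
width: 0.0006
gripper_force: 0.0
```

>>> carry_out:
  commands:
    - [0,0,0,0]
    - [0,0,0,0]
    - [0,0,0,0]
    - [0,0,0,0]
    - [0,0,0,0]
    - [0,0,0,0]
    - [0,0,0,0]
    - [0,0,0,0]
    - [0,0,0,0]
    - [0,0,0,0]

```text
t: 8.9
eef_pos: [0.4643, 0.34, 0.2415]
ee_rot: [-3.142, -0.0, -2.892]
force: [-0.0, -0.1, 1.0]
width: 0.0009
gripper_force: 0.0
```

Run:
```python
from h import *
s=arm.get_state();print(s["eef_pos"],s["t"])
f=arm.grab_frame("side")
cv2.imwrite("pics/s2.png",cv2.resize(f["pixels"][30:230,260:500,::-1],None,fx=2.5,fy=2.5))
```

```text
[0.46432421 0.33997376 0.24154213] 8.9
```

View pics/s2.png

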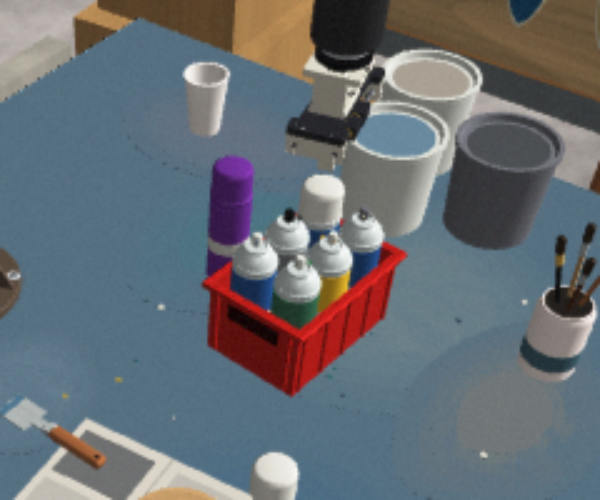

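>>> carry_out:
  commands:
    - [0,0,0,0]
    - [0,0,0,0]
    - [0,0,0,0]
    - [0,0,0,0]
    - [0,0,0,0]
    - [0,0,0,0]
    - [0,0,0,0]
    - [0,0,0,0]
    - [0,0,0,0]
    - [0,0,0,0]

```text
t: 10.2
eef_pos: [0.4643, 0.34, 0.2415]
ee_rot: [-3.142, -0.0, -2.892]
force: [-0.6, 0.4, 0.1]
width: 0.0002
gripper_force: 0.0
```

The shut fingertips are right above the white cap (crop 323,165–185) and touching nothing, and they've now been held there over 2.5 s. I'll lift and travel back high.

>>> carry_out:
  commands:
    - [0,0,0.7,0]
    - [0,0,1.4,0]
    - [0,0,2.1,0]
    - [0,0,2.7,0]
    - [0.05,-0.8,2.7,0]
    - [0.1,-1.6,2.7,0]
    - [0.15,-2.4,2.7,0]
    - [0.2,-3.2,2.7,0]
    - [0.2,-4,2.7,0]
    - [0.2,-4.8,2.7,0]

```text
t: 11.45
eef_pos: [0.4741, 0.0987, 0.3767]
ee_rot: [3.141, 0.0, -2.892]
force: [0.6, -0.4, 0.1]
width: 0.0004
gripper_force: 0.0
```

>>> carry_out:
  commands:
    - [0.05,-0.9,0,0]
    - [0.1,-1.9,0,0]
    - [0.15,-2.9,0,0]
    - [0.2,-3.9,0,0]
    - [0.3,-4.9,0,0]
    - [0.4,-5.9,0,0]
    - [0.4,-6.9,0,0]
    - [0.5,-7.9,0,0]
    - [0.5,-8.9,0,0]
    - [0.5,-9.7,0,0]

```text
t: 12.7
eef_pos: [0.4991, -0.387, 0.3762]
ee_rot: [3.141, -0.0, -2.893]
force: [0.4, -0.0, -0.2]
width: 0.0004
gripper_force: 0.0
```

Run:
```python
from h import *
print(arm.get_state()["eef_pos"])
f=arm.grab_frame("scene"); g=arm.grab_frame("side")
for a,b in (((180,247),(209,295)),((104,273),(126,361))):
    P=[];u=[]
    for F,uv in((f,a),(g,b)):
        R=camR(F);K=np.array([[F["fx"],0,F["cx"]],[0,F["fy"],F["cy"]],[0,0,1]])
        P.append(K@np.c_[R.T,-R.T@np.array(F["eye"])]);u.append(np.array(uv,float).reshape(2,1))
    X=cv2.triangulatePoints(*P,*u);print((X[:3]/X[3]).ravel().round(3))
```

```text
[ 0.4990689  -0.38699889  0.37618779]
[ 0.539 -0.586  0.209]
[ 0.487 -0.806  0.155]
```

The toolbox's near corner is around y = -0.586, about 10 cm clear of the gripper, so I can go straight down.

>>> carry_out:
  commands:
    - [0,0.05,-0.8,0]
    - [0,0.05,-1.6,0]
    - [0,0.05,-2.4,0]
    - [0,0.05,-3.2,0]
    - [0,0.05,-4,0]
    - [0,0.05,-4.8,0]
    - [0,0.05,-5.5,0]
    - [0,0.05,-6.1,0]
    - [0,0.05,-6.5,0]
    - [0,0.05,-6.6,0]

```text
t: 14.05
eef_pos: [0.4986, -0.3818, 0.0452]
ee_rot: [3.14, -0.002, -2.892]
force: [-0.4, 0.2, -0.2]
width: 0.0003
gripper_force: 0.0
```

>>> carry_out:
  commands:
    - [0,0,0,0]
    - [0,0,0,0]
    - [0,0,0,0]
    - [0,0,0,0]
    - [0,0,0,0]
    - [0,0,0,0]
    - [0,0,0,0]
    - [0,0,0,0]
    - [0,0,0,0]
    - [0,0,0,0]

```text
t: 15.3
eef_pos: [0.4994, -0.3825, 0.0466]
ee_rot: [-3.142, -0.0, -2.892]
force: [-0.2, -0.7, -0.5]
width: 0.0006
gripper_force: 0.0
```

Run:
```python
from h import *
f=arm.grab_frame("side")
cv2.imwrite("pics/s3.png",cv2.resize(f["pixels"][160:360,130:370,::-1],None,fx=2.5,fy=2.5))
```

```text
(no output)
```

View pics/s3.png

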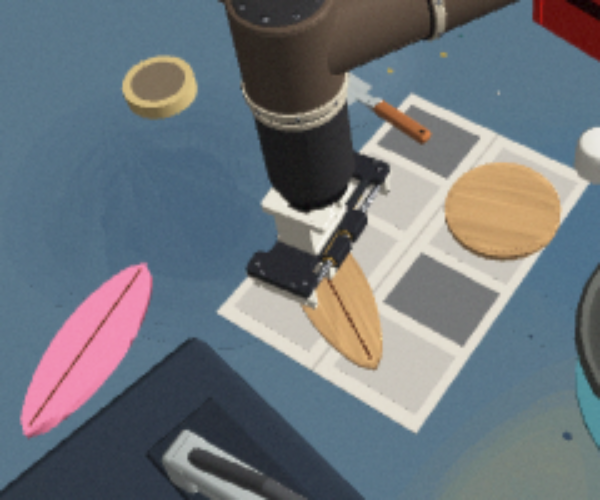

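>>> carry_out:
  commands:
    - [0,0,0,0]
    - [0,0,0,0]
    - [0,0,0,0]
    - [0,0,0,0]
    - [0,0,0,0]
    - [0,0,0,0]
    - [0,0,0,0]
    - [0,0,0,0]
    - [0,0,0,0]
    - [0,0,0,0]

```text
t: 16.6
eef_pos: [0.4993, -0.3825, 0.0466]
ee_rot: [3.142, -0.0, -2.892]
force: [0.2, -0.4, 0.1]
width: 0.0005
gripper_force: 0.0
```

The gripper is over the middle of the wood surfboard (crop 335,280), with nothing moved, and it's been held there over 2.5 s. Now I'll raise it well clear.

>>> carry_out:
  commands:
    - [0,0,0.8,0]
    - [0,0,1.6,0]
    - [0,0,2.4,0]
    - [0,0,3.2,0]
    - [0,0,4,0]
    - [0,0,4.8,0]
    - [0,0,5.6,0]
    - [0,0,6.2,0]
    - [0,0,6.5,0]
    - [0,0,6.5,0]

```text
t: 17.85
eef_pos: [0.4995, -0.3826, 0.3719]
ee_rot: [-3.141, 0.001, -2.892]
force: [0.3, -0.1, -0.8]
width: 0.0008
gripper_force: 0.0
```

>>> carry_out:
  commands:
    - [0,0,0,0]
    - [0,0,0,0]
    - [0,0,0,0]
    - [0,0,0,0]
    - [0,0,0,0]
    - [0,0,0,0]
    - [0,0,0,0]
    - [0,0,0,0]
    - [0,0,0,0]
    - [0,0,0,0]

```text
t: 19.1
eef_pos: [0.4993, -0.3826, 0.3716]
ee_rot: [-3.142, -0.0, -2.892]
force: [-0.6, 0.1, 0.1]
width: 0.0005
gripper_force: 0.0
```

```bash
python3 -c "
from station import arm
print(arm.get_state()['eef_pos']); print(arm.job_done())"
```

```text
[ 0.49932768 -0.38255846  0.37156067]
the job is handed in; nothing more can be done
None
```

The hand pointed at the white-capped can and then the wood surfboard plaque for over 2.5 s each, about 3 cm above them; it then drew well clear with no sign of contact, and I handed the job in at about 19 s (no verdict was returned).

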